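Fetch the mustard jar from under the rack with the reacher

TASK

Take the orange reacher by its upright handle, slide its open jaws under the wire rack around the yellow jar, and squeeze the trigger so that the jaws close on it. Draw the jar out in the closed jaws until it stands on the open worktop about a hand's width (100 mm) in front of the rack, then let go, leaving the jar and the reacher upright on the worktop. Move the yellow jar only with the reacher, do not tip it over, and leave the red and the green jar where they are.

Things in the scene. Friction and masses are not known exactly. Their poses are not given: they have to be found in the camera images.
- jar_yellow_mid (a point): yellow jar: an upright cylinder 40 mm in diameter with a yellow cap, 62 mm high in all, a white paper band round it, about 70 g, on the worktop under the rack, 50 to 85 mm behind its front edge, among a red and a green jar of the same shape (any order, about 85 mm between centres). The point is its centre, half-way up.
- reacher_grip (a point): grip of the orange reacher (0.47 kg, stands on a flat black sole 120 x 100 mm). +x: from handle to jaws, +z up. Point: midway between the orange handle post (behind) and the black trigger post (ahead), 60 mm above the underside. Posts: each 26 mm wide, 14 mm thick, 56 mm over both outer faces along x; they rise from the housing (26 mm) to 88 mm. Grasp both together, closing along x.
- reacher_jaws (a point): where the jar's centre belongs between the reacher's jaws: 240 mm ahead (+x) of the grip point, 24 mm above the underside. Jaws: two upright plates from 44 mm behind to 32 mm ahead of the point, 8 to 40 mm high, open 64 mm apart inside, 76 mm outside; a black crossbar ends 40 mm behind the point. All this is under 45 mm high. Slide the tool or carry it low.
- trigger (a joint): trigger travel towards the handle post, m: 0 released, 0.016 the stop. 1 mm closes each jaw 1.25 mm; on the jar they shut at about 0.010 (46 mm over both posts), where a grip of 20 N or more holds it firmly. A spring of 8 to 11 N reopens it. As the handle post is fixed in the tool, squeezing shifts the tool ahead (+x) by half the travel; letting go shifts it back.
- rack: fixed wire rack, 230 mm deep (its x), 400 mm wide (its y), on legs 14 mm thick at its corners, open below on all sides. Origin on the worktop under its centre; +x points inward from the front edge, which is at x = -115 mm: slide the reacher in along +x. The gap is 96 mm high, the wires' top 105 mm; tray and tubs on the rear half reach 185 mm.
- jar_red_mid (a point): jar of the same shape and size as the yellow one, but red: a bystander, also under the rack; the point is its centre. It stays where it is.
- jar_green_mid (a point): jar of the same shape and size as the yellow one, but green: a bystander, also under the rack; the point is its centre. It stays where it is.
Things that resemble listed ones, but are neither listed nor needed, are in the scene too. Several things look just like the part that bears jar_yellow_mid: the one meant starts farthest to the robot's left.

How it is judged:
On the way, in this order (a step that is already met when the one before it is completed fails the run):
1. the trigger is squeezed and the jaws hold the yellow jar while it is still under the rack (value of joint trigger above 0.0085 m and x of jar_yellow_mid in the frame of reacher_grip between 0.205 and 0.275 m and y of jar_yellow_mid in the frame of reacher_grip between -0.015 and 0.015 m and x of jar_yellow_mid in the frame of rack above -0.115 m), for 0.2 s.
2. the jar, still in the squeezed jaws, has been drawn out in front of the rack (value of joint trigger above 0.0085 m and x of jar_yellow_mid in the frame of reacher_grip between 0.205 and 0.275 m and y of jar_yellow_mid in the frame of reacher_grip between -0.015 and 0.015 m and x of jar_yellow_mid in the frame of rack below -0.165 m), for 0.1 s.
At the end, for the whole second after the job is handed in: The yellow jar stands upright (within 10 degrees) and still on the worktop, its centre 60 to 265 mm in front of the rack's front edge; the reacher is let go (trigger within 4 mm of released) and stands upright (within 10 degrees) and still on the worktop (x of jar_yellow_mid in the frame of rack between -0.38 and -0.175 m and angle between each of jar_yellow_mid, reacher_grip's own z axis and vertical below 0.17 rad and height (world z) of jar_yellow_mid between 0.025 and 0.04 m and linear speed of each of jar_yellow, reacher below 0.02 m/s and value of joint trigger below 0.004 m and height (world z) of reacher_grip between 0.048 and 0.072 m); the robot touches nothing.
It fails at once if the robot itself touches the yellow jar (more than 1 N) (contact force between any of the fingers, the arm and jar_yellow above 1 N).
It fails at once if the yellow jar tips more than 30 degrees (angle between jar_yellow_mid's own z axis and vertical above 0.52 rad).
It fails at once if the red or the green jar is moved more than 25 mm (distance of any of jar_red_mid, jar_green_mid from where it was at the start of the episode above 0.025 m).
It also fails if it takes over 38 s, if anything falls off the work surface, if the arm or the gripper's body presses on something with over 40 N, if the wrist force passes 120 N, or if a joint passes its speed limit or range.

ROBOT

A 6-joint arm with a two-finger parallel gripper is mounted at the origin on the work surface. World frame = base frame: x ahead of the robot, y to its left, z up, the work surface at z = 0. Lengths are in m, angles in rad, forces in N, time in s.
With the tool pointing down it reaches from about 0.375 to 0.9 m from the base axis. Payload 3.1 kg.
Tool frame: the origin (TCP) lies at the very end of the fingers, on their centre line; the grasp point (between the pads) lies manip.hold_point_z behind it (manip.hold_point_z is the distance from the TCP to the grasp point, in m); z points along the fingers, y is the line along which they close (so a half turn about z gives the same grasp; the last joint's range is limited). The gripper opens to 87 mm and grips with 3 to 60 N. Pads are 19 mm wide; open, the fingers measure 117 mm over their backs; the gripper's body (75 mm by 190 mm) begins 51 mm behind the grasp point.
Start: joints at [-1.292, 0.527, 1.433, -0, 1.181, -0.178], TCP at [0.276, -0.561, 0.223] pointing down, gripper open.
Joint ranges: [-3.08, 3.08], [-0.75, 2.2], [0.22, 2.44], [-1.43, 4.57], [0, 2.65], [-2.85, 2.85]. Speed limits (rad/s): [2.79, 2.79, 3.14, 3.14, 3.14, 3.14].

INTERFACE

Orientations are given as a unit quaternion [w, x, y, z].
In Python, from plant import status, optics, workorder, manip gives the robot as it stands. The module is installed in compiled form; this text tells all that it offers.
- The arm moves only by the tool arm_command, never from a script. Its argument "commands" is a list of rows, each an object of numbers: "x", "y", "z": the shift along the tool's x, y, z each as a share of 500 mm, from -1 to 1; "wx", "wy", "wz": the turn, a rotation vector about the tool's x, y, z each as a share of 60 degrees, from -1 to 1. A call has 1 to 10 rows; each row is the pose to reach, as a shift and turn from the pose commanded when the call began, along the tool's axes at that moment; what a row does not reach only later rows make up. A row lasts 1/8 s, in which the tool goes at most 62.5 mm and 10.7 degrees, less where a joint would pass 70% of its speed; a pose out of reach is approached as far as the arm can. A call with a number of a shift or a turn outside -1 to 1 is refused whole. A call with a gripper value outside its range is refused whole. "gripper" is the opening, from 0 (shut) to 1 (fully open), set as the call begins (left out, the last holds). The fingers move at their own pace and stop on an object; "squeeze" is the grip in N (left out, the last holds). Time passes only in rows, so rows that repeat a pose let the fingers close. It gives the time, the measured TCP pose, the force, the opening and the grip force at its end, in the units of the state.
- status.observe(): the state, without advancing time (a new reading comes with each control period).
- optics.camera(name): name is "scene" or "top" or "wrist"; returns a dict with "img" (400x640x3 uint8, blue, green, red), "fx", "fy", "cx", "cy" (pixels), "k1" (the pictures are not rectified: a ray, as slopes to the right and down, at radius r is drawn at 1 + k1 r^2 times it, then the intrinsics apply), "rvec" (rotation vector, rad) and "tvec" (3), from world to camera coordinates, as OpenCV has them. Camera axes: x right, y down, z forward; pixel columns grow to the right and rows downward; lengths in m; the calibration is good to about 2 mm. A picture is of the moment at which its call begins. There is no depth.
- workorder.close_job(): hands the job in; it is judged then, once.
The state is a dict: "clock": time; "joint_pos": joint angles; "joint_velocities": joint speeds; "joint_torque": joint torques, N m; "ee_pos": TCP position; "eef_rot": TCP orientation; "wrist_force": force on the tool from outside, world axes, zero at the start; "ft_torque": the same for the moment, N m; "grip_width": opening from 0.0 (shut) to 1.0 (fully open); "gripper_force": force on a finger pad.
Only numpy, scipy, OpenCV 4.12 (cv2) and the standard library are available. Lean on these libraries where they do the work, as an engineer would, in place of code of your own. Each camera call takes 0.05 s, during which the arm holds its last target. There are 200 camera calls.

## Working session

There is one attempt and no reset: what is moved stays moved. The work goes in short steps, Python scripts to look and compute and a tool call to move; the robot and the scene stay as the last step left them, time stands still between calls to the robot, and variables do not carry over. Pictures are saved under pics/ and viewed, at most 10 in all, crops included, and the job is handed in when it is done.

Besides the shell and the picture viewer there is one more tool, called after "Emit:" as name(argument=value, ...), one argument or row to a line, values as JSON. arm_command: Moves the arm, as the interface text tells. Its arguments: {"type":"object","properties":{"commands":{"type":"array","items":{"type":"object","properties":{"x":{"type":"number"},"y":{"type":"number"},"z":{"type":"number"},"wx":{"type":"number"},"wy":{"type":"number"},"wz":{"type":"number"}}}},"gripper":{"type":"number"},"squeeze":{"type":"number"}},"required":["commands"]}

```bash
mkdir -p pics; python3 - <<'E'
from plant import status, optics, manip
import cv2
s=status.observe();print(s['clock'],s['ee_pos'],s['eef_rot'],s['grip_width'],manip.hold_point_z)
for n in('scene','top'):
    c=optics.camera(n);cv2.imwrite(f'pics/{n}0.png',c['img']);print(n,{k:v for k,v in c.items() if k!='img'})
E
```

```text
0.0 [ 0.27550686 -0.56018378  0.22158868] [-1.06975818e-03  9.74028417e-01  2.26423266e-01 -5.45094127e-05] 1.0028913283445333 0.0187
scene {'fx': 361.1766991294969, 'fy': 361.1766991294969, 'cx': 325.32778112301855, 'cy': 199.67903640308083, 'k1': -0.061923554409185344, 'rvec': array([ 2.17765377,  1.07474994, -0.39994291]), 'tvec': array([-0.31858783, -0.38762502,  1.27291221])}
top {'fx': 461.7944199706367, 'fy': 461.7944199706367, 'cx': 317.8456595985973, 'cy': 200.16426176878093, 'k1': 0.025155188475756127, 'rvec': array([ 2.20926067, -2.16047322,  0.10528132]), 'tvec': array([-0.13189001,  0.65460097,  1.27222366])}
```

View pics/scene0.png

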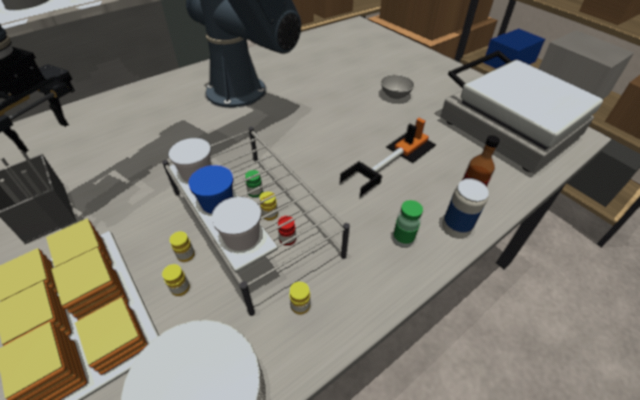

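View pics/top0.png

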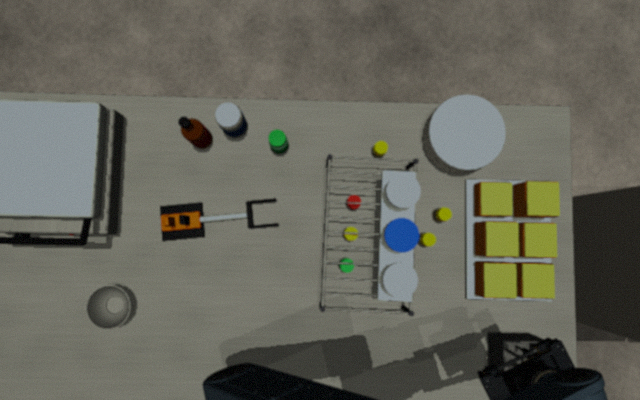

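```bash
cat > h.py <<'E'
import numpy as np,cv2
from plant import status,optics
def ray(c,uv,z):
    K=np.array([[c['fx'],0,c['cx']],[0,c['fy'],c['cy']],[0,0,1]])
    p=cv2.undistortPoints(np.array(uv,float).reshape(-1,1,2),K,np.array([c['k1'],0,0,0,0.]))[:,0]
    R=cv2.Rodrigues(c['rvec'])[0];o=-R.T@c['tvec'];d=np.c_[p,np.ones(len(p))]@R
    z=np.broadcast_to(z,len(p));return o+d*((z-o[2])/d[:,2])[:,None]
E
python3 - <<'E'
from h import *
c=optics.camera('top');i=c['img']
cv2.imwrite('pics/crop0.png',cv2.resize(i[140:320,150:420],None,fx=2.96,fy=2.96,interpolation=cv2.INTER_CUBIC))
h=cv2.cvtColor(i,cv2.COLOR_BGR2HSV)
for n,lo,hi in(('yel',22,34),('red',0,5),('red2',174,180),('grn',50,75)):
    m=cv2.inRange(h,(lo,150,70),(hi,255,255));m[:, :330]=0;m[:,375:]=0;m[:170]=0;m[285:]=0
    ys,xs=np.nonzero(m)
    if len(xs):
        u=[(xs.min()+xs.max())/2,(ys.min()+ys.max())/2];print(n,len(xs),u,xs.min(),xs.max(),ys.min(),ys.max(),ray(c,[u],.062).round(4))
E
```

```text
yel 118 [np.float64(350.0), np.float64(233.5)] 344 356 227 240 [[ 0.5653 -0.2065  0.062 ]]
red 117 [np.float64(353.5), np.float64(201.5)] 347 360 195 208 [[ 0.6531 -0.2147  0.062 ]]
red2 1 [np.float64(351.0), np.float64(205.0)] 351 351 205 205 [[ 0.6433 -0.208   0.062 ]]
grn 105 [np.float64(346.0), np.float64(265.0)] 340 352 259 271 [[ 0.4799 -0.197   0.062 ]]
```

View pics/crop0.png

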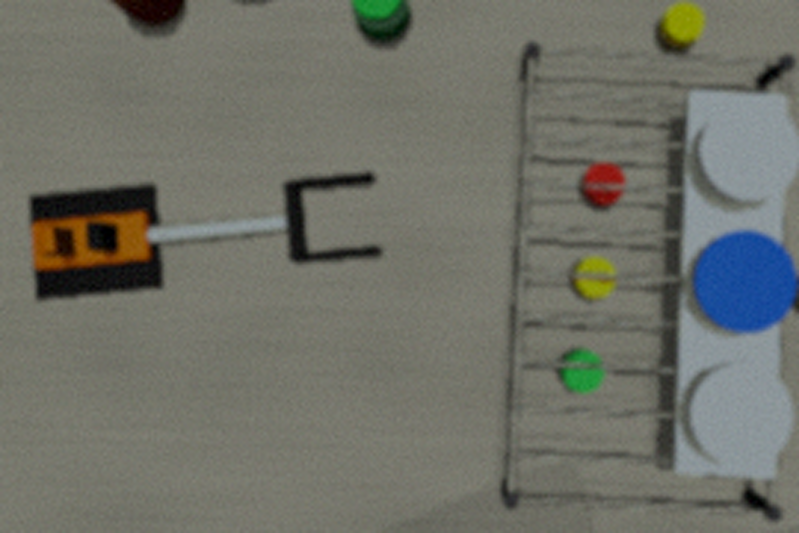

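```bash
python3 - <<'E'
from h import *
c=optics.camera('top')
f=lambda L,z:ray(c,[(150+u/2.96-.33,140+v/2.96-.33) for u,v in L],z)
R=cv2.Rodrigues(c['rvec'])[0];print('cam',-R.T@c['tvec'])
s=f([(31,197),(155,186),(161,287),(38,298)],.004);print('sole',s.round(4),s.mean(0))
j=f([(373,179),(379,251),(287,184),(296,260)],.04);print('jaws',j.round(4))
p=f([(64,241),(102,237)],.088);print('posts',p.round(4))
h=f([(32,218),(34,271),(148,209),(152,262)],.026);print('housing',h.round(4))
r=f([(530,48),(510,497),(787,62),(775,512)],.1);print('rack',r.round(4))
d=j[:2].mean(0)-s.mean(0);print('axis deg',np.degrees(np.arctan2(d[1],d[0])),np.linalg.norm(d))
d=r[0]-r[1];print('rack front dir',np.degrees(np.arctan2(d[1],d[0])),np.linalg.norm(d[:2]))
E
```

```text
cam [ 0.54896549 -0.10159529  1.32392059]
sole [[0.6318 0.3304 0.004 ]
 [0.6451 0.2126 0.004 ]
 [0.5483 0.2028 0.004 ]
 [0.5354 0.3189 0.004 ]] [0.59017082 0.26619388 0.004     ]
jaws [[ 6.538e-01  4.000e-04  4.000e-02]
 [ 5.862e-01 -7.300e-03  4.000e-02]
 [ 6.472e-01  8.090e-02  4.000e-02]
 [ 5.761e-01  7.000e-02  4.000e-02]]
posts [[0.5877 0.2716 0.088 ]
 [0.592  0.238  0.088 ]]
housing [[0.6106 0.3213 0.026 ]
 [0.5608 0.3169 0.026 ]
 [0.6216 0.2131 0.026 ]
 [0.5716 0.2071 0.026 ]]
rack [[ 0.7712 -0.1429  0.1   ]
 [ 0.3708 -0.1332  0.1   ]
 [ 0.7638 -0.3762  0.1   ]
 [ 0.3627 -0.3669  0.1   ]]
axis deg -83.69076877452366 0.2736679664950546
rack front dir -1.3915588523054037 0.4004784810892559
```

```bash
cat >> h.py <<'E'
from scipy.spatial.transform import Rotation as Ro
def pose():
    s=status.observe();q=s['eef_rot'];return np.array(s['ee_pos']),Ro.from_quat([q[1],q[2],q[3],q[0]])
def go(p,yaw,cur=None):
    """shares for tcp p with tool y at world angle yaw (deg), pointing down"""
    p0,R0=cur or pose();a=np.radians(yaw);y=np.array([np.cos(a),np.sin(a),0]);z=np.array([0,0,-1.]);x=np.cross(y,z)
    T=Ro.from_matrix(np.c_[x,y,z])
    print('shift',(R0.inv().apply(np.array(p)-p0)/.5).round(4),'turn',((R0.inv()*T).as_rotvec(degrees=True)/60).round(4))
    return np.array(p),T
E
python3 -c "
from h import *
print(pose()[1].as_matrix().round(3))
c=go((.45,-.1,.26),-83.7)
go((.59,.267,.17),-83.7,c)"
```

```text
[[ 0.897  0.441 -0.   ]
 [ 0.441 -0.897  0.001]
 [ 0.    -0.001 -1.   ]]
shift [ 0.7193 -0.6727 -0.075 ] turn [-0.0013 -0.      0.3312]
shift [ 0.3589 -0.6988  0.18  ] turn [0. 0. 0.]
```

Emit:
arm_command(
  commands=[
    {"x": 0.1, "y": -0.09, "z": -0.075, "wz": 0.1},
    {"x": 0.719, "y": -0.673, "z": -0.075, "wz": 0.331},
    {"x": 0.719, "y": -0.673, "z": -0.075, "wz": 0.331},
    {"x": 0.719, "y": -0.673, "z": -0.075, "wz": 0.331},
    {"x": 0.719, "y": -0.673, "z": -0.075, "wz": 0.331},
    {"x": 0.719, "y": -0.673, "z": -0.075, "wz": 0.331},
    {"x": 0.719, "y": -0.673, "z": -0.075, "wz": 0.331},
    {"x": 0.719, "y": -0.673, "z": -0.075, "wz": 0.331},
    {"x": 0.719, "y": -0.673, "z": -0.075, "wz": 0.331},
    {"x": 0.719, "y": -0.673, "z": -0.075, "wz": 0.331},
  ],
  gripper=1,
)

```text
validation failed for argument at $.co...
```

```bash
python3 -c "
from h import *
go((.59,.267,.17),-83.7)"
```

```text
shift [ 1.2943 -1.2077  0.1058] turn [-0.0013 -0.      0.3312]
```

Emit:
arm_command(
  commands=[
    {"x": 0.1, "y": -0.09, "z": -0.08, "wx": 0, "wy": 0, "wz": 0.1},
  ],
  gripper=1,
)

```text
clock: 0.32
ee_pos: [0.2942, -0.512, 0.2516]
eef_rot: [-0.002, 0.985, 0.172, -0.001]
wrist_force: [1.0, -0.5, 1.3]
grip_width: 0.999
gripper_force: 0.0
```

```bash
python3 -c "
from h import *
c=go((.45,-.1,.26),-83.7)"
```

```text
shift [ 0.572  -0.6701 -0.0141] turn [-0.0042  0.0009  0.2246]
```

Emit:
arm_command(
  commands=[
    {"x": 0.572, "y": -0.67, "z": -0.014, "wx": 0, "wy": 0, "wz": 0.224},
    {"x": 0.572, "y": -0.67, "z": -0.014, "wx": 0, "wy": 0, "wz": 0.224},
    {"x": 0.572, "y": -0.67, "z": -0.014, "wx": 0, "wy": 0, "wz": 0.224},
    {"x": 0.572, "y": -0.67, "z": -0.014, "wx": 0, "wy": 0, "wz": 0.224},
    {"x": 0.572, "y": -0.67, "z": -0.014, "wx": 0, "wy": 0, "wz": 0.224},
    {"x": 0.572, "y": -0.67, "z": -0.014, "wx": 0, "wy": 0, "wz": 0.224},
    {"x": 0.572, "y": -0.67, "z": -0.014, "wx": 0, "wy": 0, "wz": 0.224},
    {"x": 0.572, "y": -0.67, "z": -0.014, "wx": 0, "wy": 0, "wz": 0.224},
  ],
)

```text
clock: 1.32
ee_pos: [0.4489, -0.0939, 0.2615]
eef_rot: [-0.001, 0.998, 0.062, -0.0]
wrist_force: [-0.0, -1.5, -0.4]
grip_width: 0.999
gripper_force: 0.0
```

```bash
python3 -c "
from h import *
go((.59,.267,.17),-83.7)"
```

```text
shift [ 0.3697 -0.681   0.1837] turn [-0.001   0.0001  0.014 ]
```

Emit:
arm_command(
  commands=[
    {"x": 0.37, "y": -0.681, "z": 0.184, "wx": 0, "wy": 0, "wz": 0.014},
    {"x": 0.37, "y": -0.681, "z": 0.184, "wx": 0, "wy": 0, "wz": 0.014},
    {"x": 0.37, "y": -0.681, "z": 0.184, "wx": 0, "wy": 0, "wz": 0.014},
    {"x": 0.37, "y": -0.681, "z": 0.184, "wx": 0, "wy": 0, "wz": 0.014},
    {"x": 0.37, "y": -0.681, "z": 0.184, "wx": 0, "wy": 0, "wz": 0.014},
    {"x": 0.37, "y": -0.681, "z": 0.184, "wx": 0, "wy": 0, "wz": 0.014},
    {"x": 0.37, "y": -0.681, "z": 0.184, "wx": 0, "wy": 0, "wz": 0.014},
    {"x": 0.37, "y": -0.681, "z": 0.184, "wx": 0, "wy": 0, "wz": 0.014},
    {"x": 0.37, "y": -0.681, "z": 0.184, "wx": 0, "wy": 0, "wz": 0.014},
  ],
)

```text
clock: 2.45
ee_pos: [0.5923, 0.2602, 0.1694]
eef_rot: [0.0, 0.999, 0.051, -0.0]
wrist_force: [1.2, -0.0, -0.4]
grip_width: 0.998
gripper_force: 0.0
```

```bash
python3 -c "
from h import *
c=optics.camera('wrist');cv2.imwrite('pics/w1.png',c['img'])
R=cv2.Rodrigues(c['rvec'])[0];print(-R.T@c['tvec'],pose()[0])
go((.59,.267,.042),-83.7)"
```

```text
[0.67592689 0.26811738 0.33152604] [0.59236671 0.26005519 0.16967771]
shift [-0.0032 -0.0144  0.2553] turn [ 0.0005  0.0005 -0.0085]
```

View pics/w1.png

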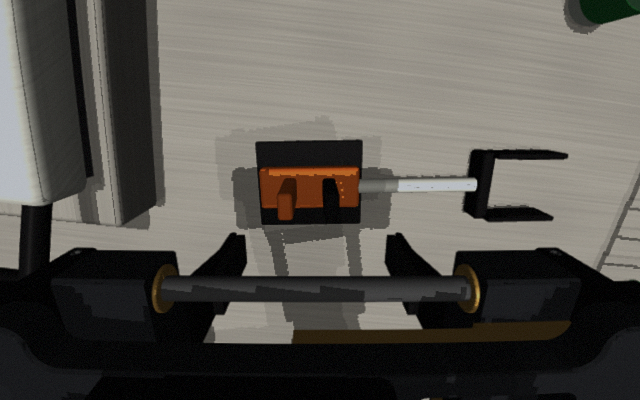

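```bash
python3 -c "
from h import *
c=optics.camera('wrist')
s=ray(c,[(257,142),(362,140),(360,223),(262,223)],.004);print('sole',s.round(4),s.mean(0))
print('posts',ray(c,[(286,207),(331,208)],.088).round(4))
j=ray(c,[(567,156),(552,216),(483,150),(478,218)],.04);print('jaw',j.round(4))
g=j[:2].mean(0)-s.mean(0);print(np.degrees(np.arctan2(g[1],g[0])),np.linalg.norm(g[:2]))
print(pose()[0])
"
```

```text
sole [[0.6331 0.3294 0.004 ]
 [0.647  0.2123 0.004 ]
 [0.5476 0.2    0.004 ]
 [0.5356 0.3193 0.004 ]] [0.59081511 0.26524695 0.004     ]
posts [[0.5891 0.2855 0.088 ]
 [0.5922 0.2453 0.088 ]]
jaw [[ 0.6572  0.0018  0.04  ]
 [ 0.5907 -0.0051  0.04  ]
 [ 0.6533  0.0937  0.04  ]
 [ 0.5802  0.0789  0.04  ]]
-82.92162585967178 0.2689740366020854
[0.59242984 0.26009001 0.16990253]
```

```bash
python3 -c "
from h import *
go((.591,.266,.042),-83.3)"
```

```text
shift [-0.0016 -0.0121  0.2558] turn [ 0.0004  0.0001 -0.0154]
```

Emit:
arm_command(
  commands=[
    {"x": -0.002, "y": -0.012, "z": 0.1, "wx": 0, "wy": 0, "wz": -0.015},
    {"x": -0.002, "y": -0.012, "z": 0.19, "wx": 0, "wy": 0, "wz": -0.015},
    {"x": -0.002, "y": -0.012, "z": 0.256, "wx": 0, "wy": 0, "wz": -0.015},
    {"x": -0.002, "y": -0.012, "z": 0.256, "wx": 0, "wy": 0, "wz": -0.015},
    {"x": -0.002, "y": -0.012, "z": 0.256, "wx": 0, "wy": 0, "wz": -0.015},
  ],
)

```text
clock: 3.18
ee_pos: [0.5921, 0.2673, 0.0431]
eef_rot: [-0.0, 0.998, 0.059, 0.001]
wrist_force: [0.6, 0.1, -0.2]
grip_width: 0.999
gripper_force: 0.0
```

Emit:
arm_command(
  commands=[
    {"x": 0, "y": 0, "z": 0, "wx": 0, "wy": 0, "wz": 0},
    {"x": 0, "y": 0, "z": 0, "wx": 0, "wy": 0, "wz": 0},
    {"x": 0, "y": 0, "z": 0, "wx": 0, "wy": 0, "wz": 0},
    {"x": 0, "y": 0, "z": 0, "wx": 0, "wy": 0, "wz": 0},
  ],
  gripper=0.62,
  squeeze=5,
)

```text
clock: 3.68
ee_pos: [0.5909, 0.2677, 0.0418]
eef_rot: [0.0, 0.998, 0.059, 0.0]
wrist_force: [-0.9, -3.7, 2.8]
grip_width: 0.659
gripper_force: 1.8
```

```bash
python3 -c "
from h import *
print(pose()[0])
c=go((.571,.10,.042),-91.4)
go((.571,.034,.042),-91.4,c)"
```

```text
[0.59089088 0.26768883 0.04182745]
shift [-7.930e-02  3.283e-01 -2.000e-04] turn [ 0.0003 -0.0004  0.137 ]
shift [0.0032 0.132  0.    ] turn [0. 0. 0.]
```

```bash
python3 -c "
from h import *
print(pose()[0], status.observe()['grip_width'])
c=go((.574,.16,.042),-91.4)"
```

```text
[0.59089088 0.26768883 0.04182745] 0.658717007269165
shift [-0.0591  0.2098 -0.0003] turn [ 0.0003 -0.0004  0.137 ]
```

Emit:
arm_command(
  commands=[
    {"x": -0.008, "y": 0.03, "z": 0, "wx": 0, "wy": 0, "wz": 0.02},
    {"x": -0.016, "y": 0.06, "z": 0, "wx": 0, "wy": 0, "wz": 0.04},
    {"x": -0.024, "y": 0.09, "z": 0, "wx": 0, "wy": 0, "wz": 0.06},
    {"x": -0.032, "y": 0.12, "z": 0, "wx": 0, "wy": 0, "wz": 0.08},
    {"x": -0.042, "y": 0.15, "z": 0, "wx": 0, "wy": 0, "wz": 0.1},
    {"x": -0.052, "y": 0.18, "z": 0, "wx": 0, "wy": 0, "wz": 0.12},
    {"x": -0.059, "y": 0.21, "z": 0, "wx": 0, "wy": 0, "wz": 0.137},
    {"x": -0.059, "y": 0.21, "z": 0, "wx": 0, "wy": 0, "wz": 0.137},
    {"x": -0.059, "y": 0.21, "z": 0, "wx": 0, "wy": 0, "wz": 0.137},
  ],
)

```text
clock: 4.8
ee_pos: [0.5734, 0.1573, 0.0417]
eef_rot: [0.002, 1.0, -0.013, -0.001]
wrist_force: [-0.1, -2.1, 6.1]
grip_width: 0.642
gripper_force: 5.0
```

```bash
python3 -c "
from h import *
c=optics.camera('top');i=c['img']
cv2.imwrite('pics/t2.png',cv2.resize(i[160:310,180:400],None,fx=3.5,fy=3.5,interpolation=cv2.INTER_CUBIC))
print(pose()[0])"
```

```text
[0.57335547 0.15728224 0.04169365]
```

View pics/t2.png

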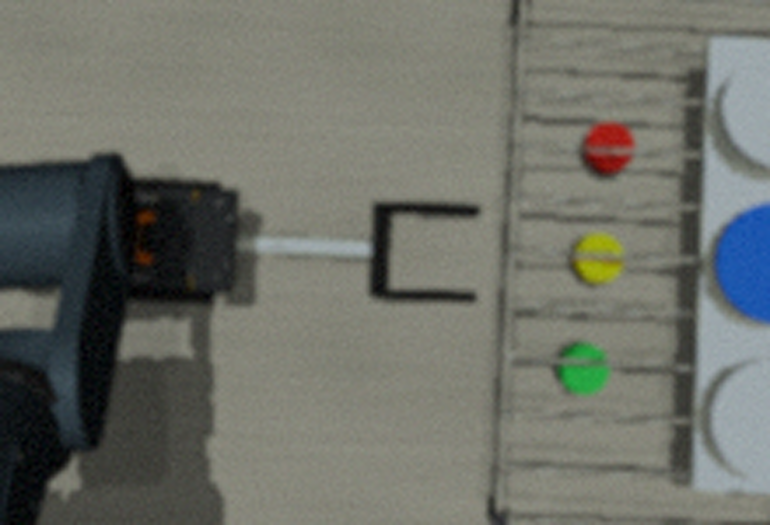

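```bash
python3 -c "
from h import *
c=optics.camera('top')
f=lambda L,z:ray(c,[(180+u/3.5-.36,160+v/3.5-.36) for u,v in L],z)
j=f([(479,211),(476,297),(374,206),(374,297)],.04);print(j.round(4))
t=j[:2].mean(0);p=pose()[0];d=t-p;print('axis',np.degrees(np.arctan2(d[1],d[0])),np.hypot(*d[:2]))
for q in(-90.9,-91.4,-91.8,-92.4):
  a=np.radians(q);print(q,np.array([.5653,-.2065])-.24*np.array([np.cos(a),np.sin(a)]))
print(np.degrees(np.arctan2(*pose()[1].as_matrix()[[1,0],1])))
"
```

```text
[[ 0.6012 -0.1145  0.04  ]
 [ 0.5332 -0.1137  0.04  ]
 [ 0.6033 -0.0311  0.04  ]
 [ 0.5315 -0.0331  0.04  ]]
axis -91.30132501888316 0.27143358294669456
-90.9 [0.56906976 0.03347039]
-91.4 [0.57116372 0.03342836]
-91.8 [0.57283858 0.03338157]
-92.4 [0.57535016 0.03328948]
-91.43081196537494
```

```bash
python3 -c "
from h import *
go((.571,.037,.042),-91.4)"
```

```text
shift [1.300e-03 2.405e-01 1.000e-04] turn [ 0.003   0.0015 -0.0005]
```

Emit:
arm_command(
  commands=[
    {"x": 0, "y": 0.03, "z": 0, "wx": 0, "wy": 0, "wz": 0},
    {"x": 0, "y": 0.06, "z": 0, "wx": 0, "wy": 0, "wz": 0},
    {"x": 0, "y": 0.09, "z": 0, "wx": 0, "wy": 0, "wz": 0},
    {"x": 0.001, "y": 0.12, "z": 0, "wx": 0, "wy": 0, "wz": 0},
    {"x": 0.001, "y": 0.15, "z": 0, "wx": 0, "wy": 0, "wz": 0},
    {"x": 0.001, "y": 0.18, "z": 0, "wx": 0, "wy": 0, "wz": 0},
    {"x": 0.001, "y": 0.21, "z": 0, "wx": 0, "wy": 0, "wz": 0},
    {"x": 0.001, "y": 0.24, "z": 0, "wx": 0, "wy": 0, "wz": 0},
    {"x": 0.001, "y": 0.24, "z": 0, "wx": 0, "wy": 0, "wz": 0},
    {"x": 0.001, "y": 0.24, "z": 0, "wx": 0, "wy": 0, "wz": 0},
  ],
)

```text
clock: 6.15
ee_pos: [0.5701, 0.0376, 0.0415]
eef_rot: [0.001, 1.0, -0.013, -0.001]
wrist_force: [-0.9, -2.6, 4.8]
grip_width: 0.64
gripper_force: 5.0
```

```bash
python3 -c "
from h import *
c=optics.camera('top');i=c['img']
cv2.imwrite('pics/t3.png',cv2.resize(i[160:310,220:440],None,fx=3.5,fy=3.5,interpolation=cv2.INTER_CUBIC))
print(pose()[0])"
```

```text
[0.57005927 0.0375866  0.0414834 ]
```

View pics/t3.png

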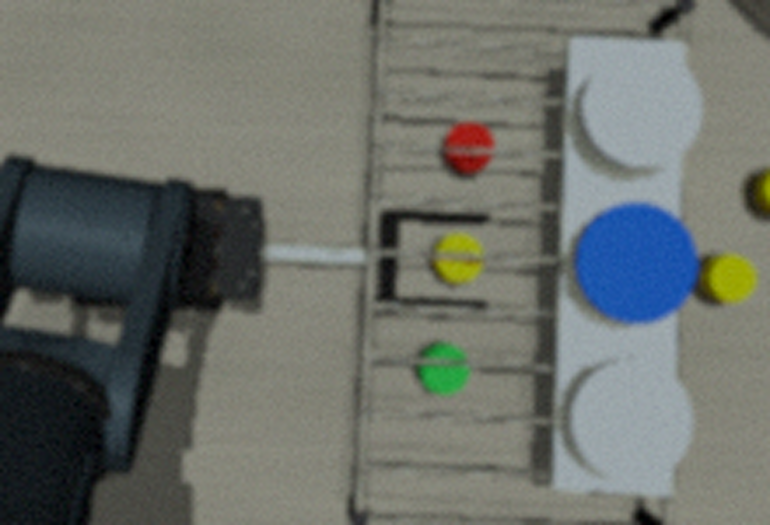

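The jar cap at (458,258) sits centred between the jaw plates (rows 217 and 303), clear of red and green. Squeezing.

Emit:
arm_command(
  commands=[
    {"x": 0, "y": 0, "z": 0, "wx": 0, "wy": 0, "wz": 0},
    {"x": 0, "y": 0, "z": 0, "wx": 0, "wy": 0, "wz": 0},
    {"x": 0, "y": 0, "z": 0, "wx": 0, "wy": 0, "wz": 0},
    {"x": 0, "y": 0, "z": 0, "wx": 0, "wy": 0, "wz": 0},
    {"x": 0, "y": 0, "z": 0, "wx": 0, "wy": 0, "wz": 0},
    {"x": 0, "y": 0, "z": 0, "wx": 0, "wy": 0, "wz": 0},
    {"x": 0, "y": 0, "z": 0, "wx": 0, "wy": 0, "wz": 0},
    {"x": 0, "y": 0, "z": 0, "wx": 0, "wy": 0, "wz": 0},
  ],
  gripper=0.4,
  squeeze=35,
)

```text
clock: 7.2
ee_pos: [0.5701, 0.0396, 0.0414]
eef_rot: [0.0, 1.0, -0.012, -0.001]
wrist_force: [-0.3, 4.3, 5.0]
grip_width: 0.522
gripper_force: 35.0
```

Emit:
arm_command(
  commands=[
    {"x": 0, "y": -0.03, "z": 0, "wx": 0, "wy": 0, "wz": 0},
    {"x": 0, "y": -0.06, "z": 0, "wx": 0, "wy": 0, "wz": 0},
    {"x": 0, "y": -0.1, "z": 0, "wx": 0, "wy": 0, "wz": 0},
    {"x": 0, "y": -0.14, "z": 0, "wx": 0, "wy": 0, "wz": 0},
    {"x": 0, "y": -0.18, "z": 0, "wx": 0, "wy": 0, "wz": 0},
    {"x": 0, "y": -0.22, "z": 0, "wx": 0, "wy": 0, "wz": 0},
    {"x": 0, "y": -0.26, "z": 0, "wx": 0, "wy": 0, "wz": 0},
    {"x": 0, "y": -0.3, "z": 0, "wx": 0, "wy": 0, "wz": 0},
    {"x": 0, "y": -0.33, "z": 0, "wx": 0, "wy": 0, "wz": 0},
    {"x": 0, "y": -0.35, "z": 0, "wx": 0, "wy": 0, "wz": 0},
  ],
)

```text
clock: 8.45
ee_pos: [0.5752, 0.2119, 0.0416]
eef_rot: [0.003, 1.0, -0.011, -0.001]
wrist_force: [0.0, -6.7, 6.7]
grip_width: 0.517
gripper_force: 35.0
```

Emit:
arm_command(
  commands=[
    {"x": 0, "y": 0, "z": 0, "wx": 0, "wy": 0, "wz": 0},
    {"x": 0, "y": 0, "z": 0, "wx": 0, "wy": 0, "wz": 0},
    {"x": 0, "y": 0, "z": 0, "wx": 0, "wy": 0, "wz": 0},
  ],
)

```text
clock: 8.82
ee_pos: [0.5752, 0.2132, 0.0415]
eef_rot: [0.001, 1.0, -0.012, -0.001]
wrist_force: [0.2, 0.4, 5.6]
grip_width: 0.521
gripper_force: 35.0
```

```bash
python3 -c "
from h import *
c=optics.camera('top');i=c['img']
cv2.imwrite('pics/t4.png',cv2.resize(i[160:310,180:400],None,fx=3.5,fy=3.5,interpolation=cv2.INTER_CUBIC))
print(pose()[0])"
```

```text
[0.57524837 0.21322829 0.04153236]
```

View pics/t4.png

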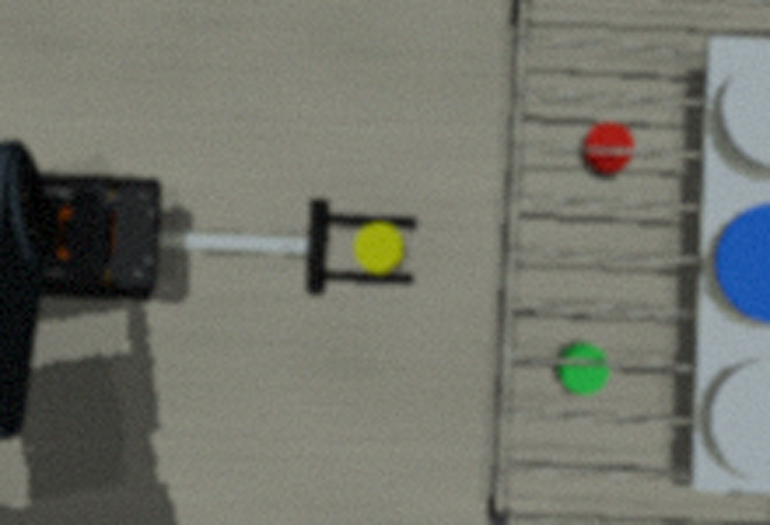

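The jar stands in the closed jaws about 100 mm in front of the rack; red and green unmoved. Releasing.

Emit:
arm_command(
  commands=[
    {"x": 0, "y": 0, "z": 0, "wx": 0, "wy": 0, "wz": 0},
    {"x": 0, "y": 0, "z": 0, "wx": 0, "wy": 0, "wz": 0},
    {"x": 0, "y": 0, "z": 0, "wx": 0, "wy": 0, "wz": 0},
    {"x": 0, "y": 0, "z": 0, "wx": 0, "wy": 0, "wz": 0},
  ],
  gripper=0.65,
  squeeze=5,
)

```text
clock: 9.38
ee_pos: [0.5752, 0.2146, 0.0411]
eef_rot: [0.0, 1.0, -0.013, -0.001]
wrist_force: [-0.6, -3.2, 1.0]
grip_width: 0.65
gripper_force: 1.6
```

Emit:
arm_command(
  commands=[
    {"x": 0, "y": 0, "z": 0, "wx": 0, "wy": 0, "wz": 0},
    {"x": 0, "y": 0, "z": 0, "wx": 0, "wy": 0, "wz": 0},
    {"x": 0, "y": 0, "z": 0, "wx": 0, "wy": 0, "wz": 0},
    {"x": 0, "y": 0, "z": 0, "wx": 0, "wy": 0, "wz": 0},
    {"x": 0, "y": 0, "z": 0, "wx": 0, "wy": 0, "wz": 0},
  ],
  gripper=1,
)

```text
clock: 10.0
ee_pos: [0.5758, 0.2151, 0.0415]
eef_rot: [-0.0, 1.0, -0.012, 0.0]
wrist_force: [0.2, -0.2, -0.7]
grip_width: 0.987
gripper_force: 0.0
```

```bash
python3 -c "
from h import *
c=optics.camera('wrist');cv2.imwrite('pics/w5.png',c['img'])"
```

```text
(no output)
```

View pics/w5.png

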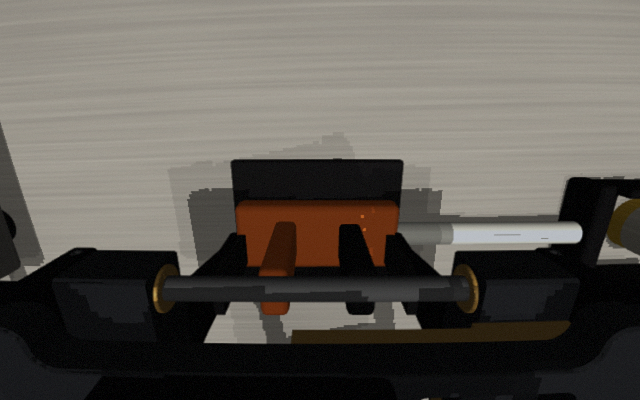

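The fingers are clear on both sides of the posts (orange at 278, black at 358); going straight up.

Emit:
arm_command(
  commands=[
    {"x": 0, "y": 0, "z": -0.03, "wx": 0, "wy": 0, "wz": 0},
    {"x": 0, "y": 0, "z": -0.08, "wx": 0, "wy": 0, "wz": 0},
    {"x": 0, "y": 0, "z": -0.16, "wx": 0, "wy": 0, "wz": 0},
    {"x": 0, "y": 0, "z": -0.25, "wx": 0, "wy": 0, "wz": 0},
    {"x": 0, "y": 0, "z": -0.3, "wx": 0, "wy": 0, "wz": 0},
    {"x": 0, "y": 0, "z": -0.3, "wx": 0, "wy": 0, "wz": 0},
    {"x": 0, "y": 0, "z": -0.3, "wx": 0, "wy": 0, "wz": 0},
    {"x": 0, "y": 0, "z": -0.3, "wx": 0, "wy": 0, "wz": 0},
  ],
)

```text
clock: 11.05
ee_pos: [0.5747, 0.2147, 0.1898]
eef_rot: [0.0, 1.0, -0.012, -0.002]
wrist_force: [-0.1, -0.8, -0.2]
grip_width: 1.001
gripper_force: 0.0
```

```bash
python3 -c "
from h import *
c=optics.camera('scene');cv2.imwrite('pics/s6.png',c['img'])"
```

```text
(no output)
```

View pics/s6.png

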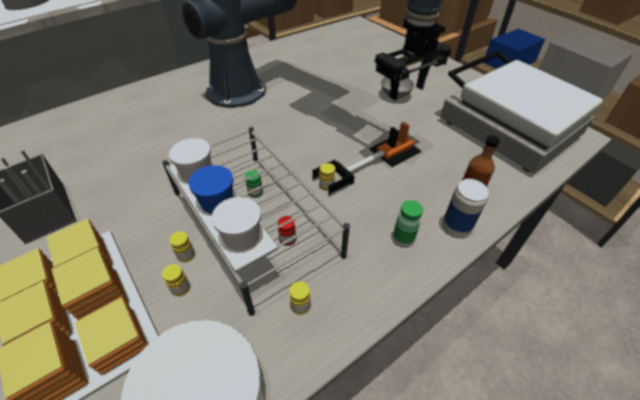

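The jar stands upright at (327,177) in the open jaws, the reacher is upright at (395,145), and the gripper is clear.

```bash
python3 -c "
from plant import workorder
print(workorder.close_job())"
```

```text
the job is handed in; nothing more can be done
None
```

I drew the yellow jar out with the reacher and let go. In the last pictures it stands upright about 100 mm in front of the rack, the reacher is upright and released, and red and green have not moved. I handed the job in after about 11 s of robot time; no verdict came back.

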